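# Set the length stop of a courgette cutting guide and run the courgette up to it

### The job

Set up the courgette cutting guide for a middle-length portion: with the fingertips, push the black length stop along its rail towards the knife slot until its spring pin drops into the middle one of the three notches. Then, without lifting it, push the courgette gently along the trough until its thick end rests against the stop plate, with the stop still seated in the middle notch. Leave the tomato, the onion and the ramekin where they are.

Things in the scene. Friction and masses are not known exactly. Their poses are not given: they have to be found in the camera images.
- guide: Beech cutting guide, 150 x 450 x 18 mm base board, fixed; origin: centre of its underside, z up. y runs along the V trough (axis x = 0, lowest line 23 mm above the worktop, flanks at 30 degrees, ends open), from the stop's parking end (-225 mm) to the loading end (+225 mm); x points across to the rear fence. Fences: front x -51 to -37, 50 mm high; rear x 37 to 63, 54 mm high.
- knife_slot (a point): Knife slot, a 5 mm gap through both fences at y = 0 of the guide; the point is over the trough's centre line, 52 mm above the worktop. On the front fence a centimetre scale counts from it, with long ticks at 6, 9 and 12 cm.
- middle_notch (a point): Middle one of three notches across the top of the aluminium rail on the rear fence; the point is on the rail's top (68 mm above the worktop), over the seated pin's centre, at guide x = 50, y = -112 mm. The others lie 30 mm to either side; each is 6 mm deep and 16 mm long. The rail is 20 mm wide and runs from y = -222 to -57 mm.
- length_stop (a joint): Travel of the stop (m): 0 at the parking end, growing towards the slot (guide +y), up to 0.122. Notches at 0.050, 0.080 (middle), 0.110. Starts before the first. Slides with 2 N; at a notch the pin drops, pulls the stop 3 mm on by itself and the push falls to nothing; further on takes 6 to 8 N up a 12 mm ramp, from which it slides back if let go. Backwards out of a notch takes 15 to 20 N.
- stop_pin (a joint): Height of the steel spring pin in the top of the length stop, in m: 0 to -0.001 while it rides on the rail, about -0.005 when it is down in a notch. The pin, 8 mm across, stands about 5 mm proud of its round bush while riding and 1 mm when seated.
- stop_back (a point): Centre of the flat upright face of the stop's black carriage that looks away from the knife slot (guide -y): the face to push. The carriage is 40 mm wide (guide x), 44 mm long (guide y), its top 92 mm above the worktop; this point is 78 mm above the worktop, over the rail, whose top (68 mm) goes on behind the carriage.
- stop_face (a point): Middle of the working face of the stop plate, which looks to the knife slot (guide +y); the point is over the trough's centre line, 56 mm above the worktop. The aluminium plate, 5 mm thick, is fixed to the carriage and hangs across the trough from z = 42 to 94 mm. In the middle notch it stands 90 mm from the knife slot.
- courgette_tip (a point): End point of the thick, rounded end of the dark green courgette, which points to the stop; at first it is on the loading side of the knife slot. The courgette is loose, 193 mm long, about 56 mm thick near this end, 0.17 to 0.34 kg, and lies along the trough.
- courgette_tail (a point): End point of the thin stem end of the courgette, blunt and about 26 mm across, about 45 mm above the worktop; at first it is near the loading end of the board. Pushing the courgette along the trough takes about 2 N.
- courgette_mid (a point): Middle of the courgette, about 52 mm above the worktop while it lies in the trough.
- tomato: Loose red tomato, 77 mm across, 72 mm high, standing behind the guide; origin at the centre of its underside. Bystander.
- onion: Loose brown onion, 82 mm across, 94 mm high, standing behind the guide; origin at the centre of its underside. Bystander.
- ramekin: Loose small white bowl, 95 mm across, 45 mm high, standing beyond the stop's end of the guide; origin at the centre of its underside. Bystander.
Mind the look-alikes: they are no part of the job. Leave any purple look-alike of the part that bears courgette_tip alone.

How it is judged:
By the outcome, as a careful person would: the job done as asked, in the order asked, and still so for the second after the job is handed in, with the robot touching nothing.
It also fails if it takes over 64 s, if anything falls off the work surface, if the arm or the gripper's body presses on something with over 40 N, if the wrist force passes 120 N, or if a joint passes its speed limit or range.

### The arm

A 6-joint arm with a two-finger parallel gripper is mounted at the origin on a cart in front of the work surface, level with it; the furniture and walls round the work are solid. World frame = base frame: x ahead of the robot, y to its left, z up, the work surface at z = 0. Lengths are in m, angles in rad, forces in N, time in s.
With the tool pointing down it reaches from about 0.35 to 0.775 m from the base axis. Payload 7.3 kg.
Tool frame: the origin (TCP) lies at the very end of the fingers, on their centre line; the grasp point (between the pads) lies 19 mm behind it (robot.hold_point_z is the distance from the TCP to the grasp point, in m); z points along the fingers, y is the direction in which the jaws open and shut (so a half turn about z gives the same grasp; the last joint's range is limited). The gripper opens to 92 mm and grips with 3 to 60 N. Pads are 19 mm wide; open, the fingers measure 130 mm over their backs; the gripper's body (75 mm by 190 mm) begins 47 mm behind the grasp point.
Start: joints at [1.073, 0.342, 1.524, -0, 1.275, -0.146], TCP at [0.181, 0.493, 0.19] pointing down, gripper open.
Joint ranges: [-2.53, 2.53], [-0.77, 2.02], [0.04, 2.7], [-1, 4.14], [0.28, 2.66], [-3.11, 3.11]. Speed limits (rad/s): [2.57, 2.57, 3.14, 3.14, 3.14, 3.14].

### API

Orientations are given as [roll, pitch, yaw] about the fixed x, y, z axes, in that order (R = Rz(yaw) Ry(pitch) Rx(roll)).
In Python, from cell import monitor, viewer, robot gives the robot as it stands.
- The arm moves only by the tool move_arm, never from a script. Its argument "deltas" is a list of rows, each an object of numbers: "x", "y", "z": the shift along the tool's x, y, z in m; "wx", "wy", "wz": the turn, a rotation vector about the tool's x, y, z in degrees; "hand": the opening, from 0 (shut) to 1 (fully open). In form: [{"x": .., "y": .., "z": .., "wx": .., "wy": .., "wz": .., "hand": ..}, ...]. A call has 1 to 8 rows; each row is the pose to reach, as a shift and turn from the pose commanded when the call began, along the tool's axes at that moment; what a row does not reach only later rows make up. A row lasts 1/8 s, in which the tool goes at most 62.5 mm and 10.7 degrees, less where a joint would pass 70% of its speed; a pose out of reach is approached as far as the arm can. A call with a gripper value outside its range is refused whole. The fingers move at their own pace and stop on an object; "grip_force" is the grip in N (left out, the last holds). Time passes only in rows, so rows that repeat a pose let the fingers close. It gives the time, the measured TCP pose, the force and the opening at its end, in the units of the state.
- monitor.observe(): the state, without advancing time (a new reading comes with each control period).
- viewer.read_camera(name): name is "scene" or "top" or "wrist"; returns the picture (420x560x3 uint8, red, green, blue); there is no depth.
- viewer.camera_params(name): a dict with "camera_matrix" (3x3 intrinsics, pixels), "R" (3x3) and "t" (3): a world point X has camera coordinates R X + t. Camera axes: x right, y down, z forward; pixel columns grow to the right and rows downward; lengths in m; the calibration is good to about 2 mm. The wrist camera is an equidistant fisheye: a pixel r from the principal point sees the ray r / f radians off the axis. A picture is of the moment at which its call begins: read the wrist's pose just before it. camera_params takes no time and is no camera call; for the wrist camera it gives the pose at the moment of the call.
- robot.hand_in(): hands the job in, once; it reports no verdict.
The state is a dict: "time": time; "qpos": joint angles; "qvel": joint speeds; "joint_efforts": joint torques, N m; "tool_pos": TCP position; "tool_rot": TCP orientation; "contact_force": force on the tool from outside, world axes, zero at the start; "torque": the same for the moment, N m; "opening": finger opening in m.
Only numpy, scipy, OpenCV 4.12 (cv2) and the standard library are available. Lean on these libraries where they do the work, as an engineer would, in place of code of your own. Each camera call takes 0.05 s, during which the arm holds its last target. There are 200 camera calls.

## Working session

There is one attempt and no reset: what is moved stays moved. The work goes in short steps, Python scripts to look and compute and a tool call to move; the robot and the scene stay as the last step left them, time stands still between calls to the robot, and variables do not carry over. Pictures are saved under pics/ and viewed, about 8 in all and at most 12, crops included, and the job is handed in when it is done.

Besides the shell and the picture viewer there is one more tool, called after "Emit:" as name([rows], argument=value, ...), one row to a line, values as JSON. move_arm: Moves the arm, as the interface text tells. Its arguments: {"type":"object","properties":{"deltas":{"type":"array","items":{"type":"object","properties":{"x":{"type":"number"},"y":{"type":"number"},"z":{"type":"number"},"wx":{"type":"number"},"wy":{"type":"number"},"wz":{"type":"number"},"hand":{"type":"number"}}}},"grip_force":{"type":"number"}},"required":["deltas"]}

```bash
mkdir -p pics; ls
python3 - <<'E'
from cell import monitor, viewer, robot
import cv2,numpy as np
s=monitor.observe();print(s)
for n in("top","scene"):
    im=viewer.read_camera(n);cv2.imwrite(f"pics/{n}0.png",im[:,:,::-1]);p=viewer.camera_params(n);print(n,p)
E
```

```text
pics
{'time': 0.0, 'qpos': array([ 1.07300392e+00,  3.42720356e-01,  1.52504961e+00, -2.20296831e-05,
        1.27538717e+00, -1.45992951e-01]), 'qvel': array([ 0.0005822 ,  0.00028583, -0.00181531, -0.00010653, -0.00144081,
       -0.00193612]), 'joint_efforts': array([ 3.42986618e-05, -4.31252110e+01, -2.44215310e+01,  7.17959111e-02,
        5.61997353e-02, -1.65405140e-04]), 'tool_pos': array([0.18066066, 0.49242799, 0.18893486]), 'tool_rot': array([-3.14004175e+00, -2.06751522e-04,  2.78979947e+00]), 'contact_force': array([ 0.90273172,  0.68040463, -0.5698599 ]), 'torque': array([-0.00344367,  0.0447666 , -0.02986036]), 'opening': 0.09162789314063705}
top {'camera_matrix': array([[383.46713082,   0.        , 280.56542041],
       [  0.        , 383.46713082, 216.13033994],
       [  0.        ,   0.        ,   1.        ]]), 'R': array([[ 0.01224074, -0.99963563, -0.02405773],
       [-0.99152428, -0.0090222 , -0.1296079 ],
       [ 0.12934362,  0.02544032, -0.99127343]]), 't': array([-0.03351035,  0.56306798,  0.96084227])}
scene {'camera_matrix': array([[501.07505335,   0.        , 275.30902668],
       [  0.        , 501.07505335, 211.06598868],
       [  0.        ,   0.        ,   1.        ]]), 'R': array([[-0.93993801,  0.34134303, -0.00121571],
       [ 0.29330621,  0.80582955, -0.51440277],
       [-0.17460815, -0.48386329, -0.85754785]]), 't': array([ 0.54200977, -0.07717947,  1.25572944])}
```

View pics/top0.png

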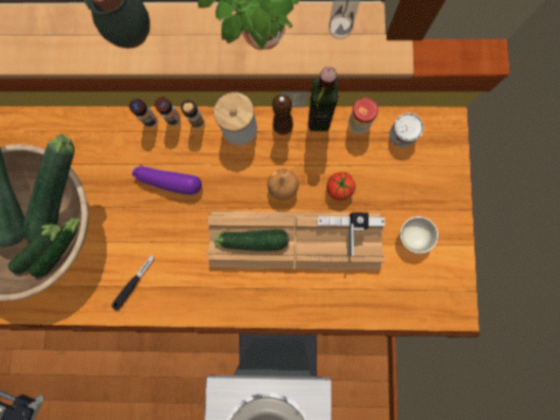

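View pics/scene0.png

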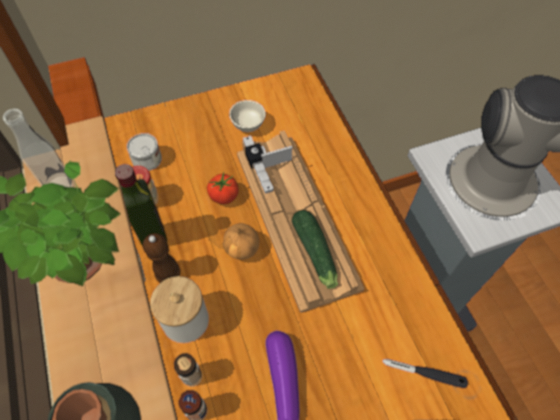

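The top view shows the guide at cols 209-383, rows 211-270, with the stop near (357,222), the courgette tail near (215,241) and the thick end near (288,240). The scene view agrees. Next is an enlarged crop to measure from.

Run:
```python
import cv2
im=cv2.imread("pics/top0.png")[202:277,200:396];cv2.imwrite("pics/c1.png",cv2.resize(im,None,fx=4,fy=4,interpolation=cv2.INTER_CUBIC))
```

```text
(no output)
```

View pics/c1.png

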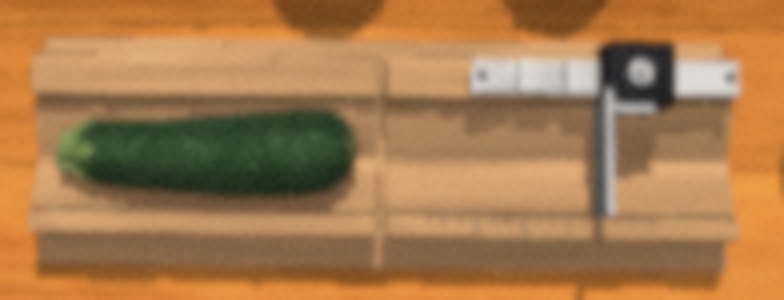

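The crop shows rail ends at (471,76) and (740,78), the slot at (380,225)/(382,75), carriage cols 602-675, plate around col 605, courgette tail (57,152) and tip (353,152).

```bash
cat > h.py <<'E'
import numpy as np
from cell import monitor,viewer,robot
from scipy.optimize import least_squares
def ray(name,u,v,z):
    p=viewer.camera_params(name);d=p["R"].T@np.linalg.solve(p["camera_matrix"],[u,v,1]);c=-p["R"].T@p["t"]
    return c+d*(z-c[2])/d[2]
E
python3 - <<'E'
from h import *
obs=[(471,76,50,-57,68),(740,78,50,-222,68),(380,225,-44,0,50),(382,75,50,0,54),(30,222,-44,225,50),(737,228,-44,-225,50),(33,75,50,225,54)]
W=np.array([ray("top",200+u/4,202+v/4,z/1e3)[:2] for u,v,_,_,z in obs]);G=np.array([o[2:4] for o in obs])/1e3
def T(p,g):
    c,s=np.cos(p[2]),np.sin(p[2]);return p[:2]+g@np.array([[c,s],[-s,c]])
f=least_squares(lambda p:(T(p,G)-W).ravel(),[.5,0,0]);p=f.x;print(p);print((T(p,G)-W).round(4))
def inv(w):
    c,s=np.cos(p[2]),np.sin(p[2]);return (np.array(w)[:2]-p[:2])@np.array([[c,-s],[s,c]])
for n,u,v,z in [("carr back",675,75,.092),("carr front",602,75,.092),("plate top front",600,150,.094),("tail",57,152,.045),("tip",353,152,.052)]:
    w=ray("top",200+u/4,202+v/4,z);print(n,w.round(4),inv(w).round(4))
print("notch",T(p,np.array([[.05,-.112],[0,.225]])))
E
```

```text
[ 0.49840678 -0.06638476  0.00186851]
[[ 0.0007 -0.0016]
 [ 0.0007  0.0009]
 [-0.0003 -0.0008]
 [-0.0012 -0.0001]
 [ 0.      0.0021]
 [-0.0006 -0.0019]
 [ 0.0005  0.0015]]
carr back [ 0.5467 -0.2439  0.092 ] [ 0.048  -0.1776]
carr front [ 0.5463 -0.1997  0.092 ] [ 0.0477 -0.1334]
plate top front [ 0.5004 -0.1976  0.094 ] [ 0.0017 -0.1313]
tail [0.4989 0.1418 0.045 ] [0.0009 0.2082]
tip [ 0.5005 -0.0481  0.052 ] [0.0021 0.0182]
notch [[ 0.54861596 -0.17829114]
 [ 0.49798636  0.15861485]]
```

Emit:
move_arm([
  {"x": -0.048,"y": -0.034,"wz": 8.7,"hand": 0},
  {"x": -0.097,"y": -0.069,"wz": 17.4,"hand": 0},
  {"x": -0.145,"y": -0.103,"wz": 26.1,"hand": 0},
  {"x": -0.194,"y": -0.138,"wz": 34.8,"hand": 0},
  {"x": -0.242,"y": -0.172,"wz": 43.5,"hand": 0},
  {"x": -0.291,"y": -0.207,"wz": 52.2,"hand": 0},
  {"x": -0.34,"y": -0.241,"wz": 60.9,"hand": 0},
  {"x": -0.388,"y": -0.276,"wz": 69.7,"hand": 0},
], grip_force=20)

```text
schema error: expected keys x, y, z, wx, wy, wz, hand
```

Emit:
move_arm([
  {"x": -0.048,"y": -0.034,"z": 0,"wx": 0,"wy": 0,"wz": 8.7,"hand": 0},
  {"x": -0.097,"y": -0.069,"z": 0,"wx": 0,"wy": 0,"wz": 17.4,"hand": 0},
  {"x": -0.145,"y": -0.103,"z": 0,"wx": 0,"wy": 0,"wz": 26.1,"hand": 0},
  {"x": -0.194,"y": -0.138,"z": 0,"wx": 0,"wy": 0,"wz": 34.8,"hand": 0},
  {"x": -0.242,"y": -0.172,"z": 0,"wx": 0,"wy": 0,"wz": 43.5,"hand": 0},
  {"x": -0.291,"y": -0.207,"z": 0,"wx": 0,"wy": 0,"wz": 52.2,"hand": 0},
  {"x": -0.34,"y": -0.241,"z": 0,"wx": 0,"wy": 0,"wz": 60.9,"hand": 0},
  {"x": -0.388,"y": -0.276,"z": 0,"wx": 0,"wy": 0,"wz": 69.7,"hand": 0},
], grip_force=20)

```text
time: 1.1
tool_pos: [0.4508, 0.0983, 0.1895]
tool_rot: [-3.141, -0.0, 1.568]
contact_force: [1.0, 0.1, 0.3]
opening: 0.0165
```

Emit:
move_arm([
  {"x": -0.055,"y": 0.014,"z": 0,"wx": 0,"wy": 0,"wz": 0,"hand": 0},
  {"x": -0.11,"y": 0.028,"z": 0,"wx": 0,"wy": 0,"wz": 0,"hand": 0},
  {"x": -0.165,"y": 0.042,"z": 0,"wx": 0,"wy": 0,"wz": 0,"hand": 0},
  {"x": -0.22,"y": 0.058,"z": 0,"wx": 0,"wy": 0,"wz": 0,"hand": 0},
  {"x": -0.275,"y": 0.072,"z": 0,"wx": 0,"wy": 0,"wz": 0,"hand": 0},
  {"x": -0.33,"y": 0.086,"z": 0.02,"wx": 0,"wy": 0,"wz": 0,"hand": 0},
  {"x": -0.373,"y": 0.099,"z": 0.04,"wx": 0,"wy": 0,"wz": 0,"hand": 0},
  {"x": -0.373,"y": 0.099,"z": 0.04,"wx": 0,"wy": 0,"wz": 0,"hand": 0},
])

```text
time: 2.1
tool_pos: [0.5488, -0.275, 0.1464]
tool_rot: [-3.138, -0.002, 1.57]
contact_force: [0.0, 0.7, 0.1]
opening: 0.0007
```

Run:
```python
from h import *
import cv2
s=monitor.observe();print(s["tool_pos"])
cv2.imwrite("pics/w1.png",viewer.read_camera("wrist")[:,:,::-1])
print(viewer.camera_params("wrist"))
```

```text
[ 0.54880322 -0.27495532  0.14638364]
{'camera_matrix': array([[325.1922621 ,   0.        , 275.4945222 ],
       [  0.        , 325.1922621 , 211.85333323],
       [  0.        ,   0.        ,   1.        ]]), 'R': array([[ 9.99996478e-01, -5.63878195e-04, -2.59346330e-03],
       [ 2.66041811e-04, -9.50951499e-01,  3.09339905e-01],
       [-2.64068784e-03, -3.09339505e-01, -9.50947999e-01]]), 't': array([-0.54757947, -0.28715238,  0.26962893])}
```

View pics/w1.png

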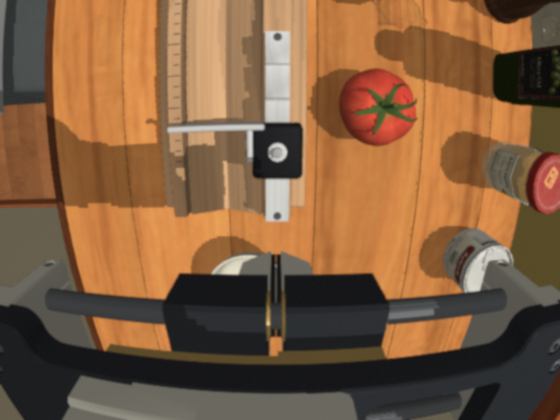

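The wrist view shows the carriage centred on the rail at col 277, its back top edge at row 178 and the rail end at row 220. The notches ahead are clear.

```bash
cat >> h.py <<'E'
def wray(u,v,z,p=None):
    p=p or viewer.camera_params("wrist");K=p["camera_matrix"];d=np.array([u-K[0,2],v-K[1,2]])/K[0,0];r=np.hypot(*d)
    c=p["R"].T@np.append(d*np.sinc(r/np.pi),np.cos(r));o=-p["R"].T@p["t"]
    return o+c*(z-o[2])/c[2]
E
python3 - <<'E'
from h import *
for n,u,v,z in[("back",277,178,.092),("front",277,124,.092),("left",254,152,.092),("right",302,152,.092),("railend",277,221,.068),("rail front end",278,31,.068),("plate face top",200,124,.094),("pin",278,152,.097)]:print(n,wray(u,v,z).round(4))
E
```

```text
back [ 0.5489 -0.2437  0.092 ]
front [ 0.5489 -0.2011  0.092 ]
left [ 0.531  -0.2229  0.092 ]
right [ 0.5683 -0.2229  0.092 ]
railend [ 0.549  -0.2883  0.068 ]
rail front end [ 0.5498 -0.122   0.068 ]
plate face top [ 0.4893 -0.1998  0.094 ]
pin [ 0.5496 -0.2223  0.097 ]
```

Emit:
move_arm([
  {"x": 0,"y": 0,"z": 0.035,"wx": 0,"wy": 0,"wz": 0,"hand": 0},
  {"x": 0,"y": 0,"z": 0.06,"wx": 0,"wy": 0,"wz": 0,"hand": 0},
  {"x": 0,"y": 0,"z": 0.07,"wx": 0,"wy": 0,"wz": 0,"hand": 0},
  {"x": 0,"y": 0,"z": 0.07,"wx": 0,"wy": 0,"wz": 0,"hand": 0},
  {"x": 0.006,"y": 0,"z": 0.07,"wx": 0,"wy": 0,"wz": 0,"hand": 0},
  {"x": 0.012,"y": 0,"z": 0.07,"wx": 0,"wy": 0,"wz": 0,"hand": 0},
  {"x": 0.016,"y": 0,"z": 0.07,"wx": 0,"wy": 0,"wz": 0,"hand": 0},
  {"x": 0.016,"y": 0,"z": 0.07,"wx": 0,"wy": 0,"wz": 0,"hand": 0},
])

```text
time: 3.15
tool_pos: [0.5501, -0.2563, 0.0799]
tool_rot: [3.141, 0.0, 1.574]
contact_force: [0.4, -0.2, -0.7]
opening: 0.0006
```

Emit:
move_arm([
  {"x": 0,"y": -0.001,"z": 0.004,"wx": 0,"wy": 0,"wz": 0,"hand": 0},
  {"x": 0.003,"y": -0.001,"z": 0.004,"wx": 0,"wy": 0,"wz": 0,"hand": 0},
  {"x": 0.005,"y": -0.001,"z": 0.004,"wx": 0,"wy": 0,"wz": 0,"hand": 0},
  {"x": 0.007,"y": -0.001,"z": 0.004,"wx": 0,"wy": 0,"wz": 0,"hand": 0},
  {"x": 0.009,"y": -0.001,"z": 0.004,"wx": 0,"wy": 0,"wz": 0,"hand": 0},
  {"x": 0.011,"y": -0.001,"z": 0.004,"wx": 0,"wy": 0,"wz": 0,"hand": 0},
])

```text
time: 3.9
tool_pos: [0.5489, -0.2455, 0.0756]
tool_rot: [3.141, -0.0, 1.573]
contact_force: [-0.2, 0.2, -1.0]
opening: 0.0004
```

Emit:
move_arm([
  {"x": 0.002,"y": 0,"z": 0,"wx": 0,"wy": 0,"wz": 0,"hand": 0},
  {"x": 0.003,"y": 0,"z": 0,"wx": 0,"wy": 0,"wz": 0,"hand": 0},
])

```text
time: 4.15
tool_pos: [0.5489, -0.2425, 0.0756]
tool_rot: [3.142, -0.0, 1.573]
contact_force: [0.3, 0.3, 0.4]
opening: 0.0002
```

Run:
```python
from h import *
import cv2
s=monitor.observe();print(s["tool_pos"],s["contact_force"])
p=viewer.camera_params("wrist")
im=viewer.read_camera("wrist")[:,:,::-1]
print(p["R"].tolist(),p["t"])
cv2.imwrite("pics/w2.png",cv2.resize(im[60:270,140:420],None,fx=2.5,fy=2.5,interpolation=cv2.INTER_CUBIC))
```

```text
[ 0.54889483 -0.24249621  0.07559705] [0.2703263  0.33072841 0.44705821]
[[0.9999985543970192, 0.0016824463324323173, 0.0002461264128725835], [0.0015221893590657964, -0.95029401272805, 0.31135024058570604], [0.0007577225269023893, -0.31134941584586345, -0.9502951999820966]] [-0.54723468 -0.23626749  0.20815524]
```

View pics/w2.png

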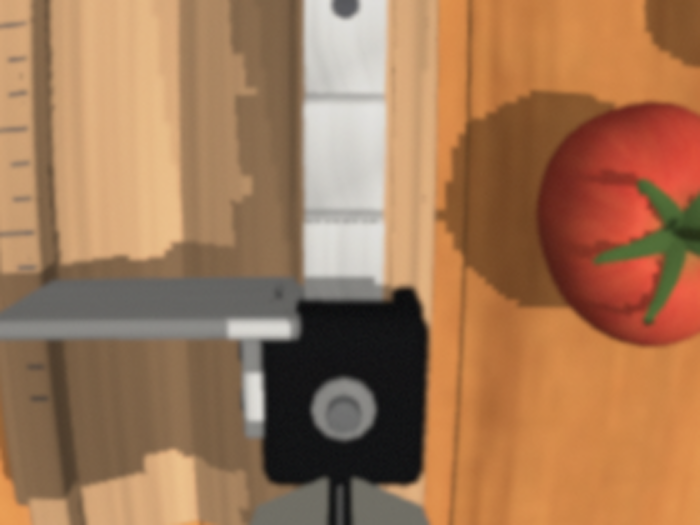

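The pin is at crop (344,410), the carriage back edge at row 482 and the front edge at about row 300. Fingers are right at the back face.

Run:
```python
from h import *
for n,u,v,z in[("back",344,482,.092),("front corner",344,301,.092),("pin",344,410,.097),("pin seated",344,410,.093),("plate top front",150,320,.094),("plate top back",150,338,.094)]:print(n,wray(140+u/2.5,60+v/2.5,z).round(4))
```

```text
back [ 0.5489 -0.2438  0.092 ]
front corner [ 0.5487 -0.1988  0.092 ]
pin [ 0.5488 -0.2232  0.097 ]
pin seated [ 0.5488 -0.2247  0.093 ]
plate top front [ 0.5044 -0.2026  0.094 ]
plate top back [ 0.5041 -0.2069  0.094 ]
```

Run:
```python
from h import *
p=viewer.camera_params("wrist");K=p["camera_matrix"]
def proj(X):
    c=p["R"]@np.array(X)+p["t"];r=np.hypot(c[0],c[1]);th=np.arctan2(r,c[2]);q=c[:2]/r*th*K[0,0]+K[:2,2];return ((q-[140,60])*2.5).round(0)
for dy in(0,.0095):
  for dz in (0,.019,.04):print(dy,dz,proj([.5489,-.2425+dy,.0756+dz]))
print(-p["R"].T@p["t"])
```

```text
0 0 [344. 451.]
0 0.019 [344. 482.]
0 0.04 [345. 523.]
0.0095 0 [344. 417.]
0.0095 0.019 [344. 445.]
0.0095 0.04 [345. 484.]
[ 0.54743513 -0.15873396  0.27150657]
```

Emit:
move_arm([
  {"x": 0.002,"y": 0,"z": 0,"wx": 0,"wy": 0,"wz": 0,"hand": 0},
  {"x": 0.004,"y": 0,"z": 0,"wx": 0,"wy": 0,"wz": 0,"hand": 0},
])

```text
time: 4.45
tool_pos: [0.5489, -0.2385, 0.0756]
tool_rot: [-3.142, -0.0, 1.573]
contact_force: [-1.1, 0.2, -0.0]
opening: 0.0008
```

Run:
```python
from h import *
import cv2
s=monitor.observe();print(s["tool_pos"],s["contact_force"])
a=viewer.read_camera("wrist")[120:270,200:360,::-1];b=viewer.read_camera("scene")[90:210,190:318,::-1]
f=lambda i:cv2.resize(i,(400,375),interpolation=cv2.INTER_CUBIC)
cv2.imwrite("pics/w3.png",np.hstack([f(a),f(b)]))
```

```text
[ 0.54885839 -0.23854943  0.07556523] [-1.08911782  0.18420842 -0.04249635]
```

View pics/w3.png

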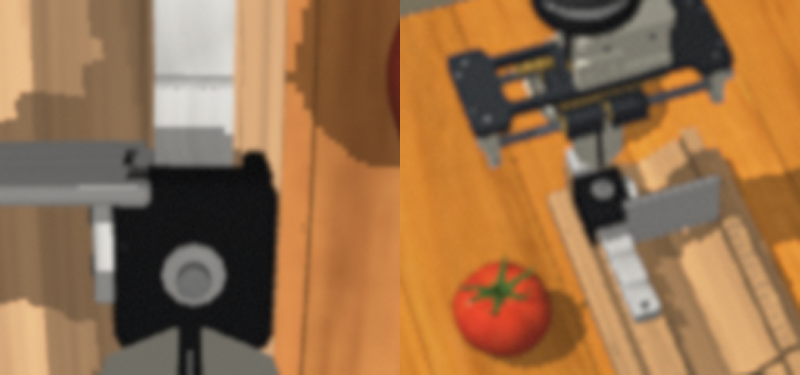

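```bash
python3 - <<'E'
from h import *
p=viewer.camera_params("scene");K=p["camera_matrix"]
def proj(X):
    c=p["R"]@np.array(X)+p["t"];q=(K@(c/c[2]))[:2];return ((q-[190,90])*3.125+[400,0]).round(0)
for dy in(-.0095,0,.0095):
  for dz in (0,.019,.04):print(dy,dz,proj([.5489,-.2385+dy,.0756+dz]))
print("carr back top corners",proj([.5287,-.2437,.092]),proj([.5687,-.2437,.092]),"pin",proj([.5489,-.222,.097]))
E
python3 - <<'E'
import cv2
im=cv2.imread("pics/w3.png")[60:260,520:740];cv2.imwrite("pics/w4.png",cv2.resize(im,None,fx=3,fy=3))
E
```

```text
-0.0095 0 [591. 179.]
-0.0095 0.019 [590. 163.]
-0.0095 0.04 [589. 146.]
0 0 [595. 188.]
0 0.019 [594. 172.]
0 0.04 [593. 155.]
0.0095 0 [599. 197.]
0.0095 0.019 [598. 182.]
0.0095 0.04 [597. 164.]
carr back top corners [617. 162.] [567. 177.] pin [601. 187.]
```

View pics/w4.png

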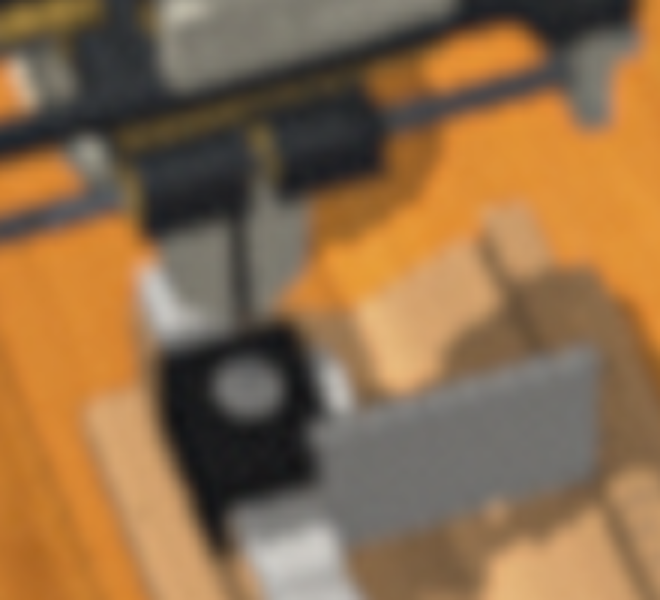

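Run:
```python
from h import *
for n,u,v,z in[("pin",193,275,.097),("bush",193,275,.092),("back corner",130,346,.092),("front",193,167,.092),("plate front top",60,184,.094),("fingertip front?",190,326,.092)]:print(n,wray(200+u/2.5,120+v/2.5,z).round(4))
```

```text
pin [ 0.5485 -0.2229  0.097 ]
bush [ 0.5486 -0.2248  0.092 ]
back corner [ 0.5332 -0.2436  0.092 ]
front [ 0.5485 -0.1985  0.092 ]
plate front top [ 0.5182 -0.202   0.094 ]
fingertip front? [ 0.5479 -0.2381  0.092 ]
```

Emit:
move_arm([
  {"x": -0.01,"y": 0,"z": 0,"wx": 0,"wy": 0,"wz": 0,"hand": 0},
  {"x": -0.022,"y": 0,"z": 0,"wx": 0,"wy": 0,"wz": 0,"hand": 0},
  {"x": -0.022,"y": 0,"z": 0.004,"wx": 0,"wy": 0,"wz": 0,"hand": 0},
  {"x": -0.022,"y": 0,"z": 0.006,"wx": 0,"wy": 0,"wz": 0,"hand": 0},
])

```text
time: 5.05
tool_pos: [0.5486, -0.2607, 0.069]
tool_rot: [-3.141, -0.001, 1.573]
contact_force: [-0.8, 0.3, -0.8]
opening: 0.0004
```

Run:
```python
from h import *
import cv2
s=monitor.observe();print(s["tool_pos"],s["contact_force"],robot.hold_point_z, s["time"])
a=viewer.read_camera("wrist")[180:360,180:370,::-1];b=viewer.read_camera("scene")[90:210,190:318,::-1]
f=lambda i:cv2.resize(i,(400,375),interpolation=cv2.INTER_CUBIC)
cv2.imwrite("pics/w5.png",np.hstack([f(a),f(b)]))
```

```text
[ 0.54858312 -0.26074022  0.06900172] [-0.84698193  0.28543529 -0.80678171] 0.0188 5.05
```

View pics/w5.png

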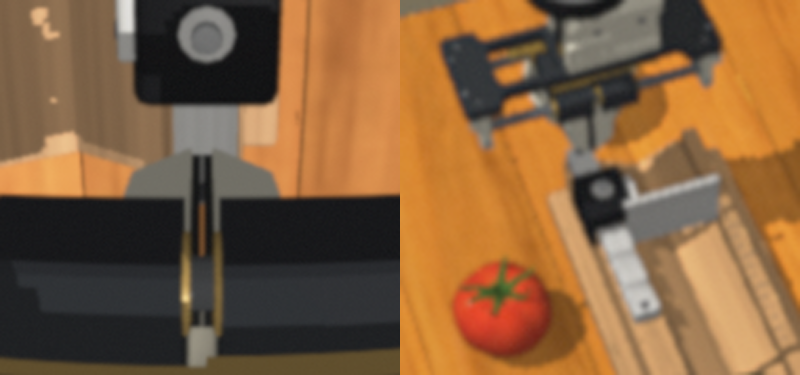

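The wrist view shows a clear stretch of rail between fingers and carriage. In both views the fingertips end about 20 mm short of the reported TCP. I'll probe downward in small steps to settle it.

Emit:
move_arm([
  {"x": 0,"y": 0,"z": 0.002,"wx": 0,"wy": 0,"wz": 0,"hand": 0},
  {"x": 0,"y": 0,"z": 0.004,"wx": 0,"wy": 0,"wz": 0,"hand": 0},
])

```text
time: 5.4
tool_pos: [0.549, -0.2605, 0.0656]
tool_rot: [3.141, -0.0, 1.574]
contact_force: [0.5, -0.6, 0.1]
opening: 0.0005
```

Emit:
move_arm([
  {"x": 0,"y": 0,"z": 0.003,"wx": 0,"wy": 0,"wz": 0,"hand": 0},
  {"x": 0,"y": 0,"z": 0.005,"wx": 0,"wy": 0,"wz": 0,"hand": 0},
  {"x": 0,"y": 0,"z": 0.007,"wx": 0,"wy": 0,"wz": 0,"hand": 0},
])

```text
time: 5.78
tool_pos: [0.5489, -0.2606, 0.0584]
tool_rot: [3.142, -0.0, 1.573]
contact_force: [0.6, 0.5, 0.2]
opening: 0.0001
```

Emit:
move_arm([
  {"x": 0,"y": 0,"z": 0.002,"wx": 0,"wy": 0,"wz": 0,"hand": 0},
  {"x": 0,"y": 0,"z": 0.004,"wx": 0,"wy": 0,"wz": 0,"hand": 0},
])

```text
time: 6.02
tool_pos: [0.5489, -0.2607, 0.0545]
tool_rot: [3.142, -0.0, 1.573]
contact_force: [-0.1, -0.3, 0.1]
opening: 0.0003
```

Emit:
move_arm([
  {"x": 0,"y": 0,"z": 0.001,"wx": 0,"wy": 0,"wz": 0,"hand": 0},
  {"x": 0,"y": 0,"z": 0.002,"wx": 0,"wy": 0,"wz": 0,"hand": 0},
])

```text
time: 6.28
tool_pos: [0.549, -0.2607, 0.0526]
tool_rot: [3.141, 0.0, 1.573]
contact_force: [0.3, -0.1, -0.6]
opening: 0.0005
```

Emit:
move_arm([
  {"x": 0,"y": 0,"z": 0.001,"wx": 0,"wy": 0,"wz": 0,"hand": 0},
  {"x": 0,"y": 0,"z": 0.002,"wx": 0,"wy": 0,"wz": 0,"hand": 0},
])

```text
time: 6.52
tool_pos: [0.549, -0.2607, 0.0506]
tool_rot: [3.141, -0.0, 1.573]
contact_force: [0.0, -0.3, -0.1]
opening: 0.0002
```

Emit:
move_arm([
  {"x": 0,"y": 0,"z": 0.001,"wx": 0,"wy": 0,"wz": 0,"hand": 0},
  {"x": 0,"y": 0,"z": 0.002,"wx": 0,"wy": 0,"wz": 0,"hand": 0},
])

```text
time: 6.78
tool_pos: [0.549, -0.2607, 0.0485]
tool_rot: [3.142, -0.0, 1.573]
contact_force: [-0.2, -0.2, -1.0]
opening: 0.0008
```

Emit:
move_arm([
  {"x": 0,"y": 0,"z": 0.001,"wx": 0,"wy": 0,"wz": 0,"hand": 0},
  {"x": 0,"y": 0,"z": 0.002,"wx": 0,"wy": 0,"wz": 0,"hand": 0},
])

```text
time: 7.02
tool_pos: [0.549, -0.2606, 0.0465]
tool_rot: [3.142, -0.0, 1.573]
contact_force: [0.0, -0.8, -0.3]
opening: 0.0005
```

Emit:
move_arm([
  {"x": 0,"y": 0,"z": -0.002,"wx": 0,"wy": 0,"wz": 0,"hand": 0},
  {"x": 0.003,"y": 0,"z": -0.002,"wx": 0,"wy": 0,"wz": 0,"hand": 0},
  {"x": 0.006,"y": 0,"z": -0.002,"wx": 0,"wy": 0,"wz": 0,"hand": 0},
])

```text
time: 7.4
tool_pos: [0.549, -0.2552, 0.0488]
tool_rot: [3.141, 0.001, 1.574]
contact_force: [-0.7, -5.9, -1.0]
opening: 0.0004
```

Emit:
move_arm([
  {"x": 0.002,"y": 0,"z": 0,"wx": 0,"wy": 0,"wz": 0,"hand": 0},
  {"x": 0.004,"y": 0,"z": 0,"wx": 0,"wy": 0,"wz": 0,"hand": 0},
])

```text
time: 7.65
tool_pos: [0.549, -0.252, 0.0488]
tool_rot: [3.141, 0.002, 1.573]
contact_force: [1.1, -5.1, -0.8]
opening: 0.0006
```

Run:
```python
from h import *
import cv2
s=monitor.observe();print(s["tool_pos"],s["contact_force"])
p=viewer.camera_params("wrist");print((-p["R"].T@p["t"]).round(4))
a=viewer.read_camera("wrist")[150:330,180:370,::-1];b=viewer.read_camera("scene")[110:174,220:288,::-1]
f=lambda i:cv2.resize(i,(400,375),interpolation=cv2.INTER_CUBIC)
cv2.imwrite("pics/w6.png",np.hstack([f(a),f(b)]))
```

```text
[ 0.54904612 -0.25196788  0.04880439] [ 1.05166254 -5.05118758 -0.78514522]
[ 0.5475 -0.1678  0.2445]
```

View pics/w6.png

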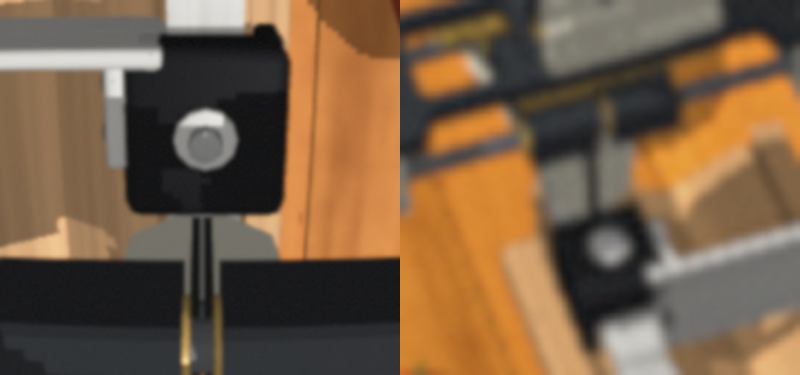

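Contact is made: the tip is behind the back face, with about 5 N of push. Measuring the carriage from this view (back edge row 213, pin at (206,140)).

Run:
```python
from h import *
for n,u,v,z in[("pin",206,140,.097),("pinS",206,140,.093),("back",206,213,.092),("front",206,37,.092)]:print(n,wray(180+u*.475,150+v*.48,z).round(4))
```

```text
pin [ 0.5488 -0.2183  0.097 ]
pinS [ 0.5488 -0.2196  0.093 ]
back [ 0.5489 -0.2392  0.092 ]
front [ 0.5487 -0.1951  0.092 ]
```

Emit:
move_arm([
  {"x": 0.002,"y": 0,"z": 0,"wx": 0,"wy": 0,"wz": 0,"hand": 0},
  {"x": 0.004,"y": 0,"z": 0,"wx": 0,"wy": 0,"wz": 0,"hand": 0},
])

```text
time: 8.0
tool_pos: [0.549, -0.2469, 0.0487]
tool_rot: [3.141, 0.001, 1.573]
contact_force: [0.5, -4.5, 0.6]
opening: 0.0007
```

Emit:
move_arm([
  {"x": 0.001,"y": 0,"z": 0,"wx": 0,"wy": 0,"wz": 0,"hand": 0},
  {"x": 0.002,"y": 0,"z": 0,"wx": 0,"wy": 0,"wz": 0,"hand": 0},
])

```text
time: 8.25
tool_pos: [0.5489, -0.2442, 0.0486]
tool_rot: [3.142, -0.001, 1.573]
contact_force: [-0.3, -1.0, 1.5]
opening: 0.0002
```

Emit:
move_arm([
  {"x": 0.001,"y": 0,"z": 0,"wx": 0,"wy": 0,"wz": 0,"hand": 0},
  {"x": 0.002,"y": 0,"z": 0,"wx": 0,"wy": 0,"wz": 0,"hand": 0},
])

```text
time: 8.5
tool_pos: [0.5487, -0.242, 0.0484]
tool_rot: [-3.141, -0.001, 1.573]
contact_force: [-0.3, -0.3, 0.6]
opening: 0.0005
```

Emit:
move_arm([
  {"x": 0.001,"y": 0,"z": 0,"wx": 0,"wy": 0,"wz": 0,"hand": 0},
  {"x": 0.002,"y": 0,"z": 0,"wx": 0,"wy": 0,"wz": 0,"hand": 0},
])

```text
time: 8.75
tool_pos: [0.5488, -0.2408, 0.0485]
tool_rot: [-3.141, 0.0, 1.573]
contact_force: [0.0, -3.1, -1.7]
opening: 0.0003
```

Emit:
move_arm([
  {"x": 0.002,"y": 0,"z": 0,"wx": 0,"wy": 0,"wz": 0,"hand": 0},
  {"x": 0.004,"y": 0,"z": 0,"wx": 0,"wy": 0,"wz": 0,"hand": 0},
  {"x": 0.006,"y": 0,"z": 0,"wx": 0,"wy": 0,"wz": 0,"hand": 0},
])

```text
time: 9.12
tool_pos: [0.5489, -0.2378, 0.0487]
tool_rot: [3.141, 0.005, 1.573]
contact_force: [-0.6, -13.6, -4.2]
opening: 0.0002
```

Emit:
move_arm([
  {"x": 0.002,"y": 0,"z": 0,"wx": 0,"wy": 0,"wz": 0,"hand": 0},
  {"x": 0.004,"y": 0,"z": 0,"wx": 0,"wy": 0,"wz": 0,"hand": 0},
  {"x": 0.006,"y": 0,"z": 0,"wx": 0,"wy": 0,"wz": 0,"hand": 0},
])

```text
time: 9.5
tool_pos: [0.5489, -0.2308, 0.0486]
tool_rot: [3.141, 0.003, 1.573]
contact_force: [-0.3, -7.9, -3.6]
opening: 0.0003
```

Emit:
move_arm([
  {"x": 0.002,"y": 0,"z": 0,"wx": 0,"wy": 0,"wz": 0,"hand": 0},
  {"x": 0.004,"y": 0,"z": 0,"wx": 0,"wy": 0,"wz": 0,"hand": 0},
])

```text
time: 9.75
tool_pos: [0.5488, -0.2259, 0.0486]
tool_rot: [3.141, 0.002, 1.573]
contact_force: [0.7, -4.2, -1.6]
opening: 0.0002
```

Out of notch 1. I'm going on slowly.

Emit:
move_arm([
  {"x": 0.002,"y": 0,"z": 0,"wx": 0,"wy": 0,"wz": 0,"hand": 0},
  {"x": 0.004,"y": 0,"z": 0,"wx": 0,"wy": 0,"wz": 0,"hand": 0},
])

```text
time: 10.0
tool_pos: [0.5488, -0.2207, 0.0485]
tool_rot: [3.142, 0.0, 1.573]
contact_force: [-0.3, -2.6, -1.8]
opening: 0.0004
```

Emit:
move_arm([
  {"x": 0.001,"y": 0,"z": 0,"wx": 0,"wy": 0,"wz": 0,"hand": 0},
  {"x": 0.002,"y": 0,"z": 0,"wx": 0,"wy": 0,"wz": 0,"hand": 0},
  {"x": 0.003,"y": 0,"z": 0,"wx": 0,"wy": 0,"wz": 0,"hand": 0},
])

```text
time: 10.38
tool_pos: [0.5488, -0.2174, 0.0486]
tool_rot: [-3.142, -0.0, 1.573]
contact_force: [0.1, -2.4, -1.5]
opening: 0.0005
```

Emit:
move_arm([
  {"x": 0.001,"y": 0,"z": 0,"wx": 0,"wy": 0,"wz": 0,"hand": 0},
  {"x": 0.002,"y": 0,"z": 0,"wx": 0,"wy": 0,"wz": 0,"hand": 0},
])

```text
time: 10.62
tool_pos: [0.5488, -0.2153, 0.0487]
tool_rot: [-3.142, -0.001, 1.573]
contact_force: [0.1, 0.4, -0.4]
opening: 0.0008
```

The push fell to zero at the expected place. I'm backing off, lifting and checking.

Emit:
move_arm([
  {"x": -0.01,"y": 0,"z": 0,"wx": 0,"wy": 0,"wz": 0,"hand": 0},
  {"x": -0.02,"y": 0,"z": 0,"wx": 0,"wy": 0,"wz": 0,"hand": 0},
  {"x": -0.02,"y": 0,"z": -0.03,"wx": 0,"wy": 0,"wz": 0,"hand": 0},
  {"x": -0.02,"y": 0,"z": -0.06,"wx": 0,"wy": 0,"wz": 0,"hand": 0},
  {"x": -0.02,"y": 0,"z": -0.1,"wx": 0,"wy": 0,"wz": 0,"hand": 0},
  {"x": -0.02,"y": 0,"z": -0.1,"wx": 0,"wy": 0,"wz": 0,"hand": 0},
])

```text
time: 11.38
tool_pos: [0.5506, -0.2374, 0.1522]
tool_rot: [3.135, 0.003, 1.573]
contact_force: [0.2, -0.5, -0.4]
opening: 0.0003
```

Run:
```python
from h import *
import cv2
s=monitor.observe();print(s["tool_pos"],s["contact_force"])
a=viewer.read_camera("wrist")[60:260,140:400,::-1]
cv2.imwrite("pics/w7.png",cv2.resize(a,None,fx=3,fy=3,interpolation=cv2.INTER_CUBIC))
```

```text
[ 0.55064367 -0.23739805  0.15218516] [ 0.1994192  -0.49673887 -0.39894651]
```

View pics/w7.png

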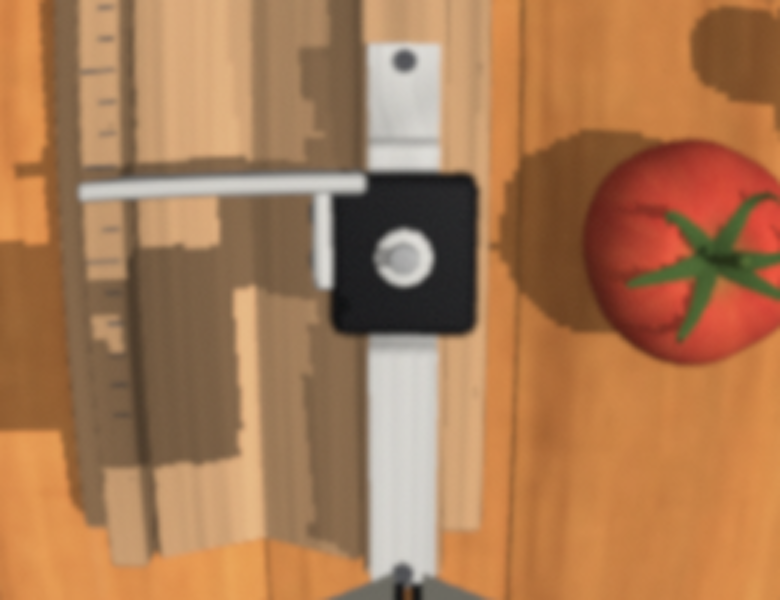

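The carriage is between the first notch (visible behind it at row 345) and the third (row 140). Back edge at row 333, front at 173, pin at (404,258).

Run:
```python
from h import *
for n,u,v,z in[("pinS",404,258,.093),("back",404,334,.092),("front",404,173,.092),("rail far end",404,43,.068),("plate front top",220,176,.094)]:print(n,wray(140+u/3,60+v/3,z).round(4), "guide y",(wray(140+u/3,60+v/3,z)[1]+.0664-.00009).round(4))
```

```text
pinS [ 0.5477 -0.182   0.093 ] guide y -0.1157
back [ 0.5477 -0.2024  0.092 ] guide y -0.1361
front [ 0.5477 -0.1599  0.092 ] guide y -0.0936
rail far end [ 0.5477 -0.1235  0.068 ] guide y -0.0572
plate front top [ 0.5003 -0.1598  0.094 ] guide y -0.0935
```

The position agrees within 2 mm, which doesn't quite separate "seated" from "3 mm short". I'll check by feel with a second gentle nudge.

Emit:
move_arm([
  {"x": 0,"y": 0,"z": 0.03,"wx": 0,"wy": 0,"wz": 0,"hand": 0},
  {"x": 0,"y": 0,"z": 0.06,"wx": 0,"wy": 0,"wz": 0,"hand": 0},
  {"x": 0,"y": 0,"z": 0.09,"wx": 0,"wy": 0,"wz": 0,"hand": 0},
  {"x": 0,"y": 0,"z": 0.1,"wx": 0,"wy": 0,"wz": 0,"hand": 0},
  {"x": 0.007,"y": 0,"z": 0.1,"wx": 0,"wy": 0,"wz": 0,"hand": 0},
  {"x": 0.013,"y": 0,"z": 0.1,"wx": 0,"wy": 0,"wz": 0,"hand": 0},
  {"x": 0.018,"y": 0,"z": 0.1,"wx": 0,"wy": 0,"wz": 0,"hand": 0},
  {"x": 0.018,"y": 0,"z": 0.1,"wx": 0,"wy": 0,"wz": 0,"hand": 0},
])

```text
time: 12.42
tool_pos: [0.5492, -0.2172, 0.0494]
tool_rot: [3.14, 0.0, 1.574]
contact_force: [0.2, 0.1, 0.3]
opening: 0.0001
```

Emit:
move_arm([
  {"x": 0.001,"y": 0,"z": 0,"wx": 0,"wy": 0,"wz": 0,"hand": 0},
  {"x": 0.002,"y": 0,"z": 0,"wx": 0,"wy": 0,"wz": 0,"hand": 0},
])

```text
time: 12.68
tool_pos: [0.5489, -0.2157, 0.0487]
tool_rot: [3.141, 0.0, 1.573]
contact_force: [-0.3, -1.0, -0.8]
opening: 0.0006
```

Emit:
move_arm([
  {"x": 0.001,"y": 0,"z": 0,"wx": 0,"wy": 0,"wz": 0,"hand": 0},
  {"x": 0.001,"y": 0,"z": 0,"wx": 0,"wy": 0,"wz": 0,"hand": 0},
])

```text
time: 12.92
tool_pos: [0.5488, -0.2146, 0.0486]
tool_rot: [3.142, -0.0, 1.573]
contact_force: [-0.5, 0.4, -0.5]
opening: 0.0006
```

Emit:
move_arm([
  {"x": 0.001,"y": 0,"z": 0,"wx": 0,"wy": 0,"wz": 0,"hand": 0},
  {"x": 0.001,"y": 0,"z": 0,"wx": 0,"wy": 0,"wz": 0,"hand": 0},
])

```text
time: 13.18
tool_pos: [0.5488, -0.2136, 0.0486]
tool_rot: [3.142, -0.0, 1.573]
contact_force: [0.6, 0.3, -1.0]
opening: 0.0003
```

Emit:
move_arm([
  {"x": 0.001,"y": 0,"z": 0,"wx": 0,"wy": 0,"wz": 0,"hand": 0},
  {"x": 0.001,"y": 0,"z": 0,"wx": 0,"wy": 0,"wz": 0,"hand": 0},
])

```text
time: 13.42
tool_pos: [0.5488, -0.2126, 0.0486]
tool_rot: [-3.142, -0.0, 1.573]
contact_force: [0.0, -0.2, -0.7]
opening: 0.0007
```

Emit:
move_arm([
  {"x": 0.001,"y": 0,"z": 0,"wx": 0,"wy": 0,"wz": 0,"hand": 0},
  {"x": 0.001,"y": 0,"z": 0,"wx": 0,"wy": 0,"wz": 0,"hand": 0},
])

```text
time: 13.68
tool_pos: [0.5488, -0.2116, 0.0486]
tool_rot: [-3.142, -0.0, 1.573]
contact_force: [0.5, -0.1, 0.6]
opening: 0.0004
```

It stays free 4 mm past the drop point, so the stop is seated. Next I'll retreat and go to the courgette tail.

Emit:
move_arm([
  {"x": -0.015,"y": 0,"z": 0,"wx": 0,"wy": 0,"wz": 0,"hand": 0},
  {"x": -0.02,"y": 0,"z": -0.01,"wx": 0,"wy": 0,"wz": 0,"hand": 0},
  {"x": -0.02,"y": 0,"z": -0.06,"wx": 0,"wy": 0,"wz": 0,"hand": 0},
  {"x": -0.02,"y": 0,"z": -0.11,"wx": 0,"wy": 0,"wz": 0,"hand": 0},
  {"x": 0.02,"y": -0.005,"z": -0.12,"wx": 0,"wy": 0,"wz": 0,"hand": 0},
  {"x": 0.07,"y": -0.012,"z": -0.12,"wx": 0,"wy": 0,"wz": 0,"hand": 0},
  {"x": 0.12,"y": -0.02,"z": -0.12,"wx": 0,"wy": 0,"wz": 0,"hand": 0},
  {"x": 0.17,"y": -0.03,"z": -0.12,"wx": 0,"wy": 0,"wz": 0,"hand": 0},
])

```text
time: 14.68
tool_pos: [0.5184, -0.0408, 0.1695]
tool_rot: [3.14, 0.0, 1.572]
contact_force: [0.5, 0.1, -0.1]
opening: 0.0003
```

Emit:
move_arm([
  {"x": 0.05,"y": -0.005,"z": 0,"wx": 0,"wy": 0,"wz": 0,"hand": 0},
  {"x": 0.1,"y": -0.01,"z": 0,"wx": 0,"wy": 0,"wz": 0,"hand": 0},
  {"x": 0.15,"y": -0.015,"z": 0,"wx": 0,"wy": 0,"wz": 0,"hand": 0},
  {"x": 0.19,"y": -0.018,"z": 0,"wx": 0,"wy": 0,"wz": 0,"hand": 0},
  {"x": 0.22,"y": -0.02,"z": 0,"wx": 0,"wy": 0,"wz": 0,"hand": 0},
  {"x": 0.22,"y": -0.02,"z": 0,"wx": 0,"wy": 0,"wz": 0,"hand": 0},
  {"x": 0.22,"y": -0.02,"z": 0,"wx": 0,"wy": 0,"wz": 0,"hand": 0},
])

```text
time: 15.55
tool_pos: [0.4981, 0.1774, 0.169]
tool_rot: [3.141, 0.0, 1.573]
contact_force: [-0.1, -0.2, -0.6]
opening: 0.0005
```

Run:
```python
from h import *
import cv2
s=monitor.observe();print(s["tool_pos"],s["contact_force"],s["time"])
a=viewer.read_camera("wrist")[:,:,::-1]
cv2.imwrite("pics/w8.png",cv2.resize(a[20:320,120:440],None,fx=2,fy=2,interpolation=cv2.INTER_CUBIC))
```

```text
[0.49813071 0.17738479 0.1689896 ] [-0.13905096 -0.19417126 -0.61624356] 15.55
```

View pics/w8.png

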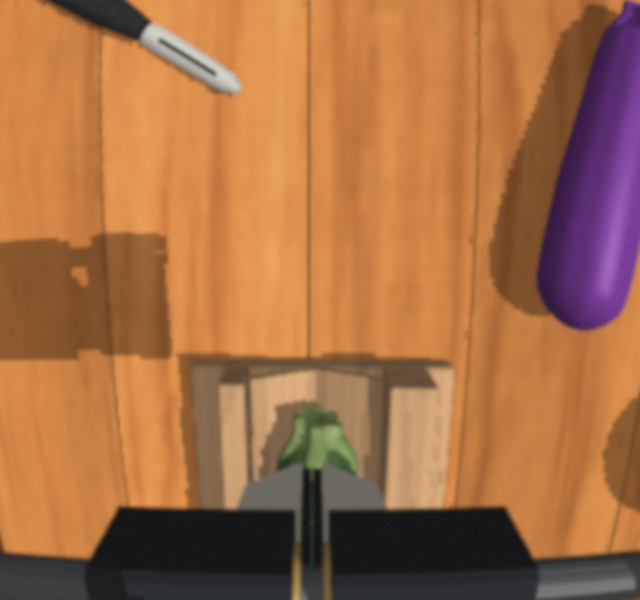

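Fingers are centred on the trough, the tail end is at (318,406), and the aubergine and knife are well clear.

Run:
```python
from h import *
print(wray(120+318/2,20+406/2,.045),wray(120+320/2,20+365/2,.03))
```

```text
[0.50062572 0.1437313  0.045     ] [0.50179088 0.161664   0.03      ]
```

Emit:
move_arm([
  {"x": 0,"y": 0.001,"z": 0.04,"wx": 0,"wy": 0,"wz": 0,"hand": 0},
  {"x": 0,"y": 0.001,"z": 0.08,"wx": 0,"wy": 0,"wz": 0,"hand": 0},
  {"x": 0,"y": 0.001,"z": 0.11,"wx": 0,"wy": 0,"wz": 0,"hand": 0},
  {"x": 0,"y": 0.001,"z": 0.135,"wx": 0,"wy": 0,"wz": 0,"hand": 0},
  {"x": 0,"y": 0.001,"z": 0.152,"wx": 0,"wy": 0,"wz": 0,"hand": 0},
  {"x": 0,"y": 0.001,"z": 0.152,"wx": 0,"wy": 0,"wz": 0,"hand": 0},
])

```text
time: 16.35
tool_pos: [0.4982, 0.1769, 0.0157]
tool_rot: [-3.139, 0.001, 1.572]
contact_force: [0.2, 0.0, -0.2]
opening: 0.0004
```

Emit:
move_arm([
  {"x": -0.007,"y": 0,"z": 0,"wx": 0,"wy": 0,"wz": 0,"hand": 0},
  {"x": -0.013,"y": 0,"z": 0,"wx": 0,"wy": 0,"wz": 0,"hand": 0},
  {"x": -0.018,"y": 0,"z": 0,"wx": 0,"wy": 0,"wz": 0,"hand": 0},
  {"x": -0.022,"y": 0,"z": 0,"wx": 0,"wy": 0,"wz": 0,"hand": 0},
])

```text
time: 16.85
tool_pos: [0.4991, 0.1558, 0.017]
tool_rot: [3.141, -0.0, 1.573]
contact_force: [0.2, 0.2, 0.3]
opening: 0.0007
```

Emit:
move_arm([
  {"x": -0.002,"y": 0,"z": 0,"wx": 0,"wy": 0,"wz": 0,"hand": 0},
  {"x": -0.004,"y": 0,"z": 0,"wx": 0,"wy": 0,"wz": 0,"hand": 0},
  {"x": -0.006,"y": 0,"z": 0,"wx": 0,"wy": 0,"wz": 0,"hand": 0},
  {"x": -0.009,"y": 0,"z": 0,"wx": 0,"wy": 0,"wz": 0,"hand": 0},
])

```text
time: 17.35
tool_pos: [0.4989, 0.1474, 0.0166]
tool_rot: [3.142, -0.0, 1.574]
contact_force: [0.1, 1.9, 0.6]
opening: 0.0003
```

Emit:
move_arm([
  {"x": -0.003,"y": 0,"z": 0,"wx": 0,"wy": 0,"wz": 0,"hand": 0},
  {"x": -0.006,"y": 0,"z": 0,"wx": 0,"wy": 0,"wz": 0,"hand": 0},
  {"x": -0.009,"y": 0,"z": 0,"wx": 0,"wy": 0,"wz": 0,"hand": 0},
  {"x": -0.012,"y": 0,"z": 0,"wx": 0,"wy": 0,"wz": 0,"hand": 0},
])

```text
time: 17.85
tool_pos: [0.4989, 0.135, 0.0166]
tool_rot: [3.142, -0.0, 1.573]
contact_force: [-0.5, 1.7, -0.1]
opening: 0.0003
```

Emit:
move_arm([
  {"x": -0.004,"y": 0,"z": 0,"wx": 0,"wy": 0,"wz": 0,"hand": 0},
  {"x": -0.008,"y": 0,"z": 0,"wx": 0,"wy": 0,"wz": 0,"hand": 0},
  {"x": -0.012,"y": 0,"z": 0,"wx": 0,"wy": 0,"wz": 0,"hand": 0},
  {"x": -0.016,"y": 0,"z": 0,"wx": 0,"wy": 0,"wz": 0,"hand": 0},
  {"x": -0.02,"y": 0,"z": 0,"wx": 0,"wy": 0,"wz": 0,"hand": 0},
  {"x": -0.024,"y": 0,"z": 0,"wx": 0,"wy": 0,"wz": 0,"hand": 0},
  {"x": -0.028,"y": 0,"z": 0,"wx": 0,"wy": 0,"wz": 0,"hand": 0},
  {"x": -0.032,"y": 0,"z": 0,"wx": 0,"wy": 0,"wz": 0,"hand": 0},
])

```text
time: 18.85
tool_pos: [0.499, 0.1029, 0.0166]
tool_rot: [3.142, -0.0, 1.573]
contact_force: [0.7, 1.5, -0.6]
opening: 0.0004
```

Emit:
move_arm([
  {"x": -0.004,"y": 0,"z": 0,"wx": 0,"wy": 0,"wz": 0,"hand": 0},
  {"x": -0.008,"y": 0,"z": 0,"wx": 0,"wy": 0,"wz": 0,"hand": 0},
  {"x": -0.012,"y": 0,"z": 0,"wx": 0,"wy": 0,"wz": 0,"hand": 0},
  {"x": -0.016,"y": 0,"z": 0,"wx": 0,"wy": 0,"wz": 0,"hand": 0},
  {"x": -0.02,"y": 0,"z": 0,"wx": 0,"wy": 0,"wz": 0,"hand": 0},
  {"x": -0.024,"y": 0,"z": 0,"wx": 0,"wy": 0,"wz": 0,"hand": 0},
  {"x": -0.028,"y": 0,"z": 0,"wx": 0,"wy": 0,"wz": 0,"hand": 0},
  {"x": -0.032,"y": 0,"z": 0,"wx": 0,"wy": 0,"wz": 0,"hand": 0},
])

```text
time: 19.85
tool_pos: [0.4991, 0.071, 0.0166]
tool_rot: [3.142, -0.0, 1.573]
contact_force: [-0.1, 1.5, 0.8]
opening: 0.0002
```

Run:
```python
from h import *
import cv2
s=monitor.observe();print(s["tool_pos"],s["contact_force"])
im=viewer.read_camera("top");p=viewer.camera_params("top");K=p["camera_matrix"]
cv2.imwrite("pics/t2.png",im[:,:,::-1])
# courgette tip and plate along trough rows
hsv=cv2.cvtColor(im,cv2.COLOR_RGB2HSV)
for r in(238,240,242):
    row=im[r,255:375];print(r,[int(x) for x in row.sum(1)//3])
```

```text
[0.49911333 0.07095474 0.01661899] [-0.11065733  1.46667878  0.76095837]
238 [31, 29, 25, 40, 58, 62, 63, 61, 63, 66, 68, 68, 64, 63, 58, 60, 58, 61, 62, 61, 63, 62, 65, 73, 75, 72, 70, 68, 66, 62, 65, 64, 63, 60, 60, 58, 56, 61, 60, 59, 64, 65, 63, 63, 66, 68, 75, 75, 69, 64, 66, 68, 69, 69, 66, 67, 66, 64, 64, 57, 59, 57, 59, 58, 69, 87, 110, 123, 129, 131, 132, 129, 128, 123, 108, 97, 93, 134, 173, 170, 133, 105, 100, 98, 98, 97, 97, 99, 98, 98, 108, 119, 127, 127, 127, 131, 124, 131, 127, 127, 127, 126, 128, 126, 127, 128, 126, 125, 125, 126, 126, 121, 128, 126, 124, 125, 124, 122, 123, 125]
240 [27, 30, 35, 47, 59, 63, 68, 67, 63, 68, 68, 63, 64, 63, 55, 61, 59, 57, 59, 59, 62, 62, 63, 67, 71, 69, 68, 66, 68, 66, 68, 66, 60, 60, 59, 56, 56, 60, 62, 61, 62, 63, 60, 59, 58, 59, 65, 62, 65, 61, 66, 66, 68, 66, 65, 62, 62, 59, 61, 60, 59, 55, 53, 54, 64, 80, 102, 116, 127, 125, 125, 128, 124, 114, 100, 90, 92, 128, 173, 170, 131, 101, 95, 94, 96, 95, 96, 95, 97, 96, 109, 119, 126, 129, 128, 129, 128, 124, 126, 128, 125, 125, 127, 125, 127, 128, 128, 122, 124, 124, 125, 126, 127, 125, 124, 122, 126, 126, 128, 127]
242 [25, 31, 41, 42, 52, 52, 51, 56, 59, 59, 53, 55, 53, 55, 53, 56, 57, 56, 58, 55, 57, 58, 56, 57, 58, 63, 62, 60, 64, 57, 57, 52, 54, 55, 52, 49, 54, 55, 58, 58, 58, 56, 54, 52, 51, 55, 54, 56, 58, 59, 59, 61, 60, 62, 63, 56, 55, 56, 56, 53, 51, 50, 48, 49, 66, 95, 123, 140, 142, 146, 148, 149, 141, 122, 102, 94, 92, 130, 173, 171, 130, 103, 99, 98, 98, 99, 102, 99, 102, 115, 134, 149, 154, 158, 155, 157, 157, 156, 152, 155, 154, 156, 156, 155, 156, 156, 156, 156, 154, 152, 149, 151, 152, 150, 152, 153, 150, 153, 149, 151]
```

Run:
```python
from h import *
print(ray("top",320.4,240,.052)[1],ray("top",332,240,.094)[1],ray("top",335.6,240,.094)[1])
```

```text
-0.1295232674223453 -0.1542291344250269 -0.1629155616428004
```

The gap is about 26 mm. I'll take 20 mm, then creep.

Emit:
move_arm([
  {"x": -0.003,"y": 0,"z": 0,"wx": 0,"wy": 0,"wz": 0,"hand": 0},
  {"x": -0.006,"y": 0,"z": 0,"wx": 0,"wy": 0,"wz": 0,"hand": 0},
  {"x": -0.009,"y": 0,"z": 0,"wx": 0,"wy": 0,"wz": 0,"hand": 0},
  {"x": -0.012,"y": 0,"z": 0,"wx": 0,"wy": 0,"wz": 0,"hand": 0},
  {"x": -0.015,"y": 0,"z": 0,"wx": 0,"wy": 0,"wz": 0,"hand": 0},
  {"x": -0.017,"y": 0,"z": 0,"wx": 0,"wy": 0,"wz": 0,"hand": 0},
  {"x": -0.019,"y": 0,"z": 0,"wx": 0,"wy": 0,"wz": 0,"hand": 0},
])

```text
time: 20.78
tool_pos: [0.4992, 0.0521, 0.0166]
tool_rot: [3.141, -0.0, 1.573]
contact_force: [0.1, 1.2, 0.9]
opening: -0.0001
```

Emit:
move_arm([
  {"x": -0.001,"y": 0,"z": 0,"wx": 0,"wy": 0,"wz": 0,"hand": 0},
  {"x": -0.002,"y": 0,"z": 0,"wx": 0,"wy": 0,"wz": 0,"hand": 0},
])

```text
time: 21.02
tool_pos: [0.4992, 0.0502, 0.0166]
tool_rot: [3.142, -0.0, 1.573]
contact_force: [-1.0, 2.5, -0.1]
opening: 0.0002
```

Emit:
move_arm([
  {"x": -0.001,"y": 0,"z": 0,"wx": 0,"wy": 0,"wz": 0,"hand": 0},
  {"x": -0.0015,"y": 0,"z": 0,"wx": 0,"wy": 0,"wz": 0,"hand": 0},
])

```text
time: 21.28
tool_pos: [0.4992, 0.0487, 0.0166]
tool_rot: [3.142, -0.0, 1.573]
contact_force: [-0.2, 2.2, 0.4]
opening: 0.0006
```

Emit:
move_arm([
  {"x": -0.0007,"y": 0,"z": 0,"wx": 0,"wy": 0,"wz": 0,"hand": 0},
  {"x": -0.001,"y": 0,"z": 0,"wx": 0,"wy": 0,"wz": 0,"hand": 0},
])

```text
time: 21.52
tool_pos: [0.4992, 0.0477, 0.0166]
tool_rot: [3.142, -0.0, 1.573]
contact_force: [0.4, 1.5, 0.5]
opening: 0.0005
```

Emit:
move_arm([
  {"x": -0.0007,"y": 0,"z": 0,"wx": 0,"wy": 0,"wz": 0,"hand": 0},
  {"x": -0.001,"y": 0,"z": 0,"wx": 0,"wy": 0,"wz": 0,"hand": 0},
])

```text
time: 21.78
tool_pos: [0.4992, 0.0467, 0.0166]
tool_rot: [3.142, -0.0, 1.573]
contact_force: [0.0, 1.4, -0.8]
opening: 0.0005
```

Emit:
move_arm([
  {"x": -0.0007,"y": 0,"z": 0,"wx": 0,"wy": 0,"wz": 0,"hand": 0},
  {"x": -0.001,"y": 0,"z": 0,"wx": 0,"wy": 0,"wz": 0,"hand": 0},
])

```text
time: 22.02
tool_pos: [0.4992, 0.0457, 0.0166]
tool_rot: [-3.142, -0.0, 1.573]
contact_force: [0.3, 1.8, -0.5]
opening: 0.0002
```

Emit:
move_arm([
  {"x": -0.0007,"y": 0,"z": 0,"wx": 0,"wy": 0,"wz": 0,"hand": 0},
  {"x": -0.001,"y": 0,"z": 0,"wx": 0,"wy": 0,"wz": 0,"hand": 0},
])

```text
time: 22.28
tool_pos: [0.4991, 0.0449, 0.0166]
tool_rot: [-3.142, -0.0, 1.573]
contact_force: [-0.9, 4.0, 1.3]
opening: 0.0006
```

Emit:
move_arm([
  {"x": -0.0005,"y": 0,"z": 0,"wx": 0,"wy": 0,"wz": 0,"hand": 0},
  {"x": -0.0008,"y": 0,"z": 0,"wx": 0,"wy": 0,"wz": 0,"hand": 0},
])

```text
time: 22.52
tool_pos: [0.499, 0.0444, 0.0166]
tool_rot: [-3.141, -0.001, 1.573]
contact_force: [-0.4, 5.9, -0.1]
opening: 0.0003
```

The force rose from 2 N to 6 N, so the courgette is against the plate. I'm retreating and checking.

Emit:
move_arm([
  {"x": 0.003,"y": 0,"z": 0,"wx": 0,"wy": 0,"wz": 0,"hand": 0},
  {"x": 0.012,"y": 0,"z": 0,"wx": 0,"wy": 0,"wz": 0,"hand": 0},
  {"x": 0.03,"y": 0,"z": 0,"wx": 0,"wy": 0,"wz": 0,"hand": 0},
  {"x": 0.04,"y": 0,"z": -0.03,"wx": 0,"wy": 0,"wz": 0,"hand": 0},
  {"x": 0.06,"y": 0,"z": -0.08,"wx": 0,"wy": 0,"wz": 0,"hand": 0},
  {"x": 0.09,"y": 0,"z": -0.13,"wx": 0,"wy": 0,"wz": 0,"hand": 0},
  {"x": 0.11,"y": 0,"z": -0.16,"wx": 0,"wy": 0,"wz": 0,"hand": 0},
  {"x": 0.11,"y": 0,"z": -0.16,"wx": 0,"wy": 0,"wz": 0,"hand": 0},
])

```text
time: 23.52
tool_pos: [0.5, 0.1562, 0.1791]
tool_rot: [3.136, -0.001, 1.576]
contact_force: [-0.1, -0.7, -0.0]
opening: 0.0005
```

Run:
```python
from h import *
import cv2
s=monitor.observe();print(s["tool_pos"],s["contact_force"])
im=viewer.read_camera("top")
for r in(238,240,242): print(r,[int(x) for x in im[r,310:345].sum(1)//3])
b=viewer.read_camera("scene")[:,:,::-1];a=im[150:290,200:450,::-1]
A=cv2.resize(a,(500,280),interpolation=cv2.INTER_CUBIC);B=cv2.resize(b[80:300,210:360],(300,440),interpolation=cv2.INTER_CUBIC)
o=np.zeros((440,800,3),np.uint8);o[:280,:500]=A;o[:,500:]=B;cv2.imwrite("pics/f.png",o)
t0=cv2.imread("pics/top0.png");d=cv2.absdiff(t0,im[:,:,::-1].copy())
for n,(x,y) in dict(tomato=(341,186),onion=(283,184),ramekin=(419,236)).items():print(n,d[y-18:y+18,x-18:x+18].mean().round(2))
```

```text
[0.49997934 0.15623122 0.1790712 ] [-0.07261574 -0.73567708 -0.00976826]
238 [70, 75, 74, 72, 65, 69, 68, 69, 69, 71, 67, 67, 73, 66, 63, 60, 61, 60, 60, 65, 71, 83, 129, 178, 174, 134, 107, 103, 100, 102, 101, 102, 102, 100, 99]
240 [63, 65, 69, 69, 64, 65, 69, 68, 69, 71, 65, 64, 61, 61, 58, 61, 58, 54, 54, 60, 66, 80, 133, 176, 173, 134, 105, 98, 98, 98, 97, 96, 96, 96, 100]
242 [55, 61, 56, 57, 58, 59, 63, 61, 62, 63, 61, 61, 56, 59, 55, 54, 55, 55, 46, 49, 60, 79, 130, 176, 173, 135, 107, 100, 102, 100, 100, 101, 100, 103, 115]
tomato 4.79
onion 4.82
ramekin 6.17
```

View pics/f.png

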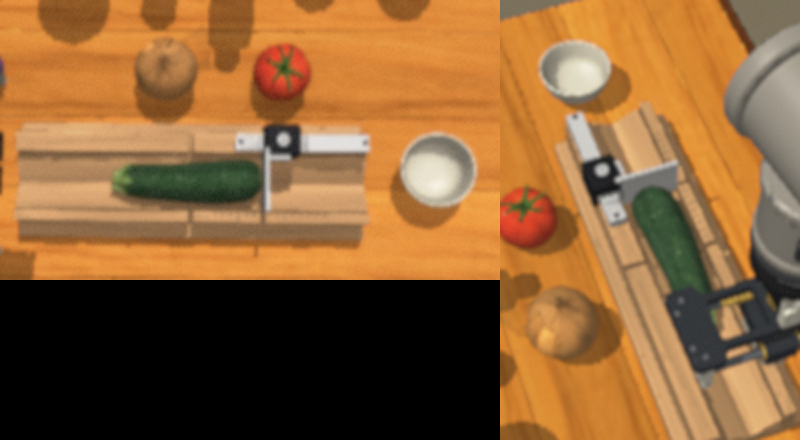

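The final picture shows the courgette's thick end against the plate. The plate's pixel columns (332-335) match those before the courgette reached it, and the bystanders haven't moved. I'm handing it in.

```bash
python3 -c "
from cell import robot
print(robot.hand_in())"
```

```text
the job is handed in; nothing more can be done
None
```

The length stop is in the middle notch and the courgette's thick end rests against the stop plate. I handed the job in after about 24 s of the 64 s allowed.

**Stop:** I pushed it with the closed fingertips over the first notch and on to the middle one. The push force fell from 2.4 N to zero there. A second gentle nudge met nothing for another 4 mm, so the pin had dropped and pulled the stop on. The wrist camera put the stop about 2 mm short of the nominal middle-notch position, within calibration error, so I relied on the feel.

**Courgette:** I slid it along the trough from its stem end with about 2 N, without lifting it. I stopped when the force rose to 6 N at the plate, well under the 15 N needed to pull the stop back out of the notch.

**Last checks:** In the final pictures the courgette touches the plate and the plate has not shifted. The tomato, onion and ramekin look unmoved; the image difference there was small, though not zero. The robot was clear of everything.

**Disagreement:** The real fingertips end at least 21 mm above the reported TCP. My first push therefore passed over the stop without touching it. I found the offset in the pictures and by probing downward, and lowered the tool to allow for it.

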